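# Slide the comb board into its notch and latch it

### The job

On the welding jig, push the aluminium comb board along its two rails, from the side of its green upright lip, until you feel it drop fully into the notch; then push the red latch by its black peg all the way across over the board. Only push: do not pinch or lift the board or the peg, and leave the can, hammer and steel block where they are. Finish clear of everything.

Things in the scene. Friction and masses are not known exactly. Their poses are not given: they have to be found in the camera images.
- jig: Fixed rail jig on a blue base plate (x -160 to 105, y -220 to 220 mm, 8 mm thick). Origin: midway between the rails, at table level. Two grey rails along y: x = 53 to 87 mm either side, y -210 to 210 mm, tops 50 mm above the table; yellow guide lips outside them to x = 96 mm, tops 55 mm. The 106 mm gap between the rails is open down to the base plate. The board slides towards +y.
- board: Loose aluminium board, 0.35 to 0.7 kg, 170 (x, across the rails) x 120 (y) x 12 mm. Origin: centre of its underside; axes as the jig's. Starts flat on the rails (centre at jig y -100 to -40 mm), 2 mm play to each guide lip, sliding friction a few N. Brass bars with copper rods on its +x half rise to 23 mm. Its front dips about 8 degrees once its middle passes the notch edge; its rear drops last.
- notch (a point): Centre of the notch, fixed on the jig at jig x = 0, y = 108 mm, at the height of its floor, 42 mm above the table. The notch is an 8 mm step down in both rails from jig y = 45 to 171 mm, 6 mm longer than the board; the rails rise again beyond it and stop the board. A seated board has its origin within 3 mm of this point along the rails.
- push_face (a point): Centre of the board's rear (-y) face, 20 mm above its underside: the face of the green upright lip, 110 mm wide (along x), flush with the board's rear edge, 6 mm thick, top 32 mm above the board's underside.
- latch_pivot (a point): Point on the vertical hinge axis of the red latch, 60 mm above the table, on the jig's -x side at jig x = -118, y = 75 mm.
- latch_peg (a point): Middle of the upright black peg on the latch: 16 mm diameter, rising 28 mm above the latch bar, 75 mm from the hinge axis; this point is 77 mm above the table, the peg's top 91 mm, the top of the bar 63 mm. The bar is red, 22 mm wide, 6 mm thick, underside 57 mm above the table: it clears a seated board by 3 mm and is blocked by an unseated one.
- latch_arm (a joint): Latch angle (rad): at 0 the bar points along the jig's +y, beside the rail (open); it grows clockwise seen from above, to 1.57 where the bar points along the jig's +x, across the board (closed; end stop). It starts between -0.3 and 0.1 and stays where it is left; about 1 N at the peg turns it.
- can_mid (a point): Centre of an orange spray can standing upright, 62 mm diameter, 130 mm tall, beyond the +y end of the jig. Leave it.
- hammer_mid (a point): Middle of a hammer about 250 mm long lying on the table on the jig's -x side, roughly along the rails. Leave it.
- block_mid (a point): Centre of a steel block 30 x 90 x 30 mm lying on the table beyond the -y end of the jig. Leave it.
Things that resemble listed ones, but are neither listed nor needed, are in the scene too. Of the things that look like the board, the larger one is meant.

How it is judged:
On the way, in this order (a step that is already met when the one before it is completed fails the run):
1. the board has dropped into the notch, flat, with the latch still open (z of board in the frame of jig between 0.038 and 0.0445 m and angle between board's own z axis and vertical below 0.03 rad and y of board in the frame of jig between 0.1 and 0.116 m and x of board in the frame of jig between -0.006 and 0.006 m and value of joint latch_arm below 0.6 rad), for 0.2 s.
2. the latch is swung across over the board (value of joint latch_arm above 1.35 rad), for 0.2 s.
At the end, for the whole second after the job is handed in: The board lies flat in the notch (underside less than 2.5 mm above the notch floor, tilt under 0.03 rad, centre at jig y 100 to 116 mm), at rest; the latch is past 1.35 rad of 1.57; the can, hammer and block are within 30 mm of where they stood (z of board in the frame of jig between 0.038 and 0.0445 m and angle between board's own z axis and vertical below 0.03 rad and y of board in the frame of jig between 0.1 and 0.116 m and x of board in the frame of jig between -0.006 and 0.006 m and value of joint latch_arm above 1.35 rad and linear speed of board below 0.02 m/s and distance of each of can_mid, hammer_mid, block_mid from where it was at the start of the episode below 0.03 m); the robot touches nothing.
It fails at once if the board is lifted off the rails or tipped up (z of board in the frame of jig above 0.064 m or angle between board's own z axis and vertical above 0.35 rad).
It fails at once if the board's lip is pinched (y of the grasp point in the frame of board between -0.062 and -0.052 m and z of the grasp point in the frame of board below 0.034 m and x of the grasp point in the frame of board between -0.06 and 0.06 m).
It fails at once if the latch peg is pinched (distance between the grasp point and latch_peg below 0.011 m).
It fails at once if the can, hammer or steel block is moved or knocked over (distance of any of can_mid, hammer_mid, block_mid from where it was at the start of the episode above 0.03 m or angle between can_mid's own z axis and vertical above 0.4 rad).
It also fails if it takes over 64 s, if anything falls off the work surface, if the arm or the gripper's body presses on something with over 40 N, if the wrist force passes 120 N, or if a joint passes its speed limit or range.

### The arm

A 7-joint arm with a two-finger parallel gripper is mounted at the origin on the work surface. World frame = base frame: x ahead of the robot, y to its left, z up, the work surface at z = 0. Lengths are in m, angles in rad, forces in N, time in s.
With the tool pointing down it reaches from about 0.4 to 0.85 m from the base axis. Payload 4.5 kg.
Tool frame: the origin (TCP) lies midway between the tips of the shut fingers; the grasp point (between the pads) lies 19 mm behind it; z points along the fingers, y is the line along which they close (so a half turn about z gives the same grasp; the last joint's range is limited). The gripper opens to 88 mm and grips with 3 to 60 N. Pads are 18 mm wide; open, the fingers measure 123 mm over their backs; the gripper's body (75 mm by 187 mm) begins 45 mm behind the grasp point.
Start: joints at [1.186, 0.689, -0.195, 1.565, 0.157, 0.902, -0.215], TCP at [0.254, -0.571, 0.239] pointing down, gripper open.
Joint ranges: [-3.01, 3.01], [-0.46, 2.08], [-1.47, 1.51], [0.13, 2.56], [-1, 4.14], [0.04, 2.09], [-2.66, 2.66]. Speed limits (rad/s): [2.57, 2.57, 3.14, 3.14, 3.14, 3.14, 3.14].

### API

Orientations are given as a unit quaternion [x, y, z, w].
In Python, from plant import r gives the robot as it stands.
- The arm moves only by the tool carry_out, never from a script. Its argument "plan" is a list of rows, each an object with "rot": the turn, a rotation vector about the tool's x, y, z in rad, a list of three; "xyz": the shift along the tool's x, y, z in m, a list of three; "grip": the closure in counts, from 0 (fully open) to 255 (shut). In form: [{"rot": [wx, wy, wz], "xyz": [dx, dy, dz], "grip": grip}, ...]. A call has 1 to 8 rows; each row is the pose to reach, as a shift and turn from the pose commanded when the call began, along the tool's axes at that moment; what a row does not reach only later rows make up. A row lasts 1/12 s, in which the tool goes at most 41.7 mm and 7.16 degrees, less where a joint would pass 70% of its speed; a pose out of reach is approached as far as the arm can. A call with a gripper value outside its range is refused whole. The fingers move at their own pace and stop on an object; "squeeze" is the grip in N (left out, the last holds). Time passes only in rows, so rows that repeat a pose let the fingers close. It gives the time, the measured TCP pose, the force, the opening and the grip force at its end, in the units of the state.
- r.get_state(): the state, without advancing time (a new reading comes with each control period).
- r.snapshot(name): name is "side" or "top"; returns the picture (420x560x3 uint8, red, green, blue); there is no depth.
- r.camera_params(name): a dict with "fx", "fy", "cx", "cy" (pixels), "distortion" ([k1, k2, p1, p2, k3] as OpenCV has them; the pictures are not rectified), "position" and "attitude" of the camera in the world. Camera axes: x right, y down, z forward; pixel columns grow to the right and rows downward; lengths in m; the calibration is good to about 2 mm. A picture is of the moment at which its call begins. camera_params takes no time and is no camera call.
- r.finish_job(): hands the job in; it is judged then, once.
The state is a dict: "clock": time; "q": joint angles; "qd": joint speeds; "joint_torque": joint torques, N m; "tool_pos": TCP position; "eef_rot": TCP orientation; "contact_force": force on the tool from outside, world axes, zero at the start; "moment": the same for the moment, N m; "opening": opening from 0.0 (shut) to 1.0 (fully open); "finger_force": force on a finger pad.
Only numpy, scipy, OpenCV 4.12 (cv2) and the standard library are available. Lean on these libraries where they do the work, as an engineer would, in place of code of your own. Each camera call takes 0.05 s, during which the arm holds its last target. There are 200 camera calls.

## Working session

There is one attempt and no reset: what is moved stays moved. The work goes in short steps, Python scripts to look and compute and a tool call to move; the robot and the scene stay as the last step left them, time stands still between calls to the robot, and variables do not carry over. Pictures are saved under pics/ and viewed, at most 10 in all, crops included, and the job is handed in when it is done.

Besides the shell and the picture viewer there is one more tool, called after "Request:" as name([rows], argument=value, ...), one row to a line, values as JSON. carry_out: Moves the arm, as the interface text tells. Its arguments: {"type":"object","properties":{"plan":{"type":"array"},"squeeze":{"type":"number"}},"required":["plan"]}

```bash
mkdir -p pics
python3 - <<'E'
from plant import r
import cv2
for n in("top","side"):
    cv2.imwrite(f"pics/{n}0.png",r.snapshot(n)[:,:,::-1]); print(r.camera_params(n))
print(r.get_state())
E
```

```text
{'fx': 528.067215002491, 'fy': 528.067215002491, 'cx': 283.22709438069455, 'cy': 213.1071085145422, 'distortion': array([0.05784059, 0.        , 0.        , 0.        , 0.        ]), 'position': array([0.38830607, 0.040584  , 1.41242224]), 'attitude': array([ 0.71173887, -0.70104238,  0.02949157, -0.03313009])}
{'fx': 382.45032005682475, 'fy': 382.45032005682475, 'cx': 279.56480168606817, 'cy': 208.37596766548748, 'distortion': array([-0.02228955,  0.        ,  0.        ,  0.        ,  0.        ]), 'position': array([0.13543742, 0.55530693, 0.79963849]), 'attitude': array([-0.28362799,  0.89018417, -0.33895296,  0.11062641])}
{'clock': 0.1, 'q': array([ 1.18583413,  0.68990362, -0.19454761,  1.56621758,  0.15730796,
        0.90249478, -0.21507909]), 'qd': array([ 0.0012859 , -0.00203414, -0.0023334 , -0.00189479,  0.00101313,
        0.00041765,  0.0015432 ]), 'joint_torque': array([-3.27907299e-03, -5.28497601e+01, -1.27123062e+00, -1.53837454e+01,
       -5.25057432e-02,  2.04856748e-03,  5.53617645e-05]), 'tool_pos': array([ 0.25389034, -0.57049933,  0.23799472]), 'eef_rot': array([ 9.78146878e-01,  2.07913491e-01, -2.20835480e-04, -7.84530143e-04]), 'contact_force': array([-0.56550521, -0.14970652, -0.40880128]), 'moment': array([0.00311198, 0.02801116, 0.04039869]), 'finger_force': 0.0, 'opening': 1.0027204654005937}
```

View pics/top0.png

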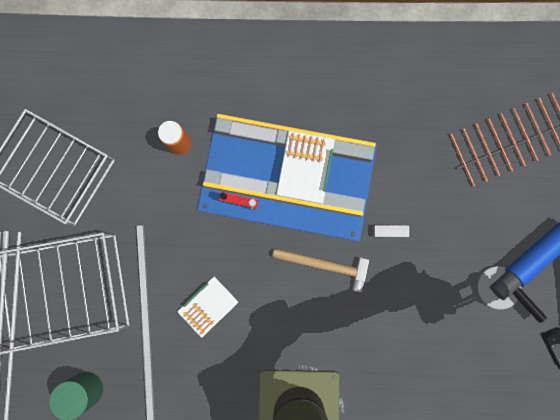

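View pics/side0.png

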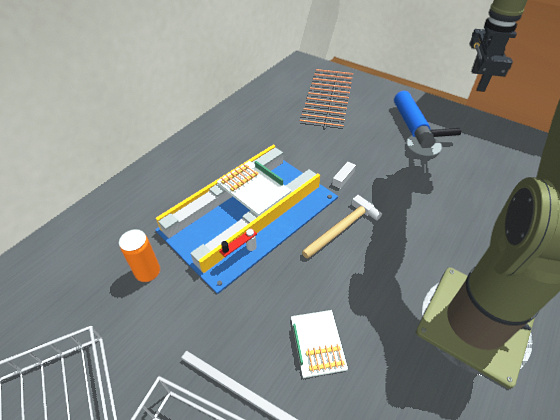

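The top view shows the jig around (288,178) with its +y pointing left. The real board is at (305,165), its green lip at (329,170), the black peg at (223,197) and the pivot at (252,203). The can is at (173,137), the block at (392,231) and the hammer at about (320,265). The white object at (208,307) is the decoy.

```bash
cat > h.py <<'E'
import numpy as np, cv2
from scipy.spatial.transform import Rotation as R
from plant import r
def world(cam,px,z):
    c=r.camera_params(cam);K=np.array([[c['fx'],0,c['cx']],[0,c['fy'],c['cy']],[0,0,1]])
    u=cv2.undistortPoints(np.array(px,float).reshape(-1,1,2),K,c['distortion']).reshape(-1,2)
    d=R.from_quat(c['attitude']).apply(np.c_[u,np.ones(len(u))]);p=c['position']
    return p+d*((z-p[2])/d[:,2:])
def pix(m): return np.argwhere(m)[:,::-1]
def hsv(im): return cv2.cvtColor(im,cv2.COLOR_RGB2HSV)
def mask(h,lo,hi): return cv2.inRange(h,np.array(lo),np.array(hi))
E
python3 - <<'E'
from h import *
im=r.snapshot("top");h=hsv(im)
roi=np.zeros(h.shape[:2],np.uint8);roi[100:250,190:385]=255
ye=mask(h,(20,120,120),(35,255,255))&roi
n,l,s,c=cv2.connectedComponentsWithStats(ye)
C=[]
for i in range(1,n):
    if s[i,4]>60:
        p=world("top",pix(l==i),.055)[:,:2].astype(np.float32)
        rc=cv2.minAreaRect(p);C.append(rc[0]);print("yellow",s[i],rc)
bl=mask(h,(100,120,60),(125,255,255))&roi
p=world("top",pix(bl),.008)[:,:2].astype(np.float32);print("blue",cv2.minAreaRect(p))
gr=mask(h,(60,100,30),(90,255,255))&roi
p=world("top",pix(gr),.082)[:,:2].astype(np.float32);print("green",len(p),cv2.minAreaRect(p))
re=(mask(h,(0,150,80),(6,255,255))|mask(h,(174,150,80),(180,255,255)))&roi
p=world("top",pix(re),.063)[:,:2].astype(np.float32);print("red",len(p),cv2.minAreaRect(p))
bk=mask(h,(0,0,0),(180,255,40))&roi; bk[:,:210]=0;bk[:190]=0;bk[208:]=0;bk[:,240:]=0
p=pix(bk);print("black",len(p),p.mean(0),world("top",p,.091).mean(0))
wh=mask(h,(0,0,200),(180,40,255))&roi
n,l,s,c=cv2.connectedComponentsWithStats(wh)
for i in range(1,n):
    if s[i,4]>150: print("white",s[i],cv2.minAreaRect(world("top",pix(l==i),.062)[:,:2].astype(np.float32)))
print("pivot",world("top",[[252,203]],.063))
cv2.imwrite("pics/crop.png",cv2.resize(im[100:250,190:390,::-1],None,fx=4,fy=4,interpolation=cv2.INTER_CUBIC))
E
```

```text
yellow [218 114 158  33 526] ((0.7273966670036316, 0.01830582320690155), (0.41732218861579895, 0.010161691345274448), 80.18832397460938)
yellow [204 182 159  34 583] ((0.5466745495796204, 0.05061371624469757), (0.41664746403694153, 0.010428019799292088), 79.93019104003906)
blue ((0.6086240410804749, 0.04048122465610504), (0.4408825635910034, 0.2623448967933655), 80.2500991821289)
green 51 ((0.6182115077972412, -0.06358827650547028), (0.003540019504725933, 0.10447247326374054), 80.61489868164062)
red 221 ((0.5407578349113464, 0.1648186892271042), (0.09816230833530426, 0.020709389820694923), 78.00575256347656)<stdin>:18: RuntimeWarning: Mean of empty slice.
  ret = um.true_divide(
Traceback (most recent call last):
  File "h.py", line 6, in world
    u=cv2.undistortPoints(np.array(px,float).reshape(-1,1,2),K,c['distortion']).reshape(-1,2)
      ~~~~~~~~~~~~~~~~~~~^^^^^^^^^^^^^^^^^^^^^^^^^^^^^^^^^^^^^^^^^^^^^^^^^^^^^^
cv2.error: OpenCV(4.12.0) /io/opencv/modules/calib3d/src/undistort.dispatch.cpp:347: error: (-215:Assertion failed) CV_IS_MAT(_src) && CV_IS_MAT(_dst) && (_src->rows == 1 || _src->cols == 1) && (_dst->rows == 1 || _dst->cols == 1) && _src->cols + _src->rows - 1 == _dst->rows + _dst->cols - 1 && (CV_MAT_TYPE(_src->type) == CV_32FC2 || CV_MAT_TYPE(_src->type) == CV_64FC2) && (CV_MAT_TYPE(_dst->type) == CV_32FC2 || CV_MAT_TYPE(_dst->type) == CV_64FC2) in function 'cvUndistortPointsInternal'
```

```bash
cat >> h.py <<'E'
O=np.array([.6364,.0350]);A=-np.deg2rad(9.94)
JX=np.array([np.cos(A),np.sin(A),0]);JY=np.array([-np.sin(A),np.cos(A),0])
def w2j(p): d=np.array(p)-[*O,0]; return np.array([d@JX,d@JY,d[2]])
def j2w(p): return np.array([*O,0])+p[0]*JX+p[1]*JY+[0,0,p[2]]
def to(p,Rt=None):
    "shift and turn in tool axes to a jig-frame point, tool x = jig y, y = jig x, z down"
    s=r.get_state();R0=R.from_quat(s['eef_rot']);Rt=Rt or R.from_matrix(np.c_[JY,JX,[0,0,-1]])
    print("now jig",w2j(s['tool_pos']).round(4),"t",s['clock'],"F",s['contact_force'].round(1),"open",round(s['opening'],2))
    print("xyz",R0.inv().apply(j2w(p)-s['tool_pos']).round(4),"rot",(R0.inv()*Rt).as_rotvec().round(4))
E
python3 - <<'E'
from h import *
to([0,-.15,.2]); to([0,-.14,.064]); print(j2w([0,-.15,.2]))
im=r.snapshot("top");h=hsv(im)
g=w2j
def jig(p): return np.array([w2j(q) for q in p])
re=(mask(h,(0,150,80),(6,255,255))|mask(h,(174,150,80),(180,255,255)));re[:190]=0;re[250:]=0;re[:,:205]=0;re[:,300:]=0
v=h[185:212,205:262,2];print("dark min",v.min())
bk=np.zeros_like(re);bk[190:208,212:236]=(h[190:208,212:236,2]<70)*255
p=pix(bk);print("black",len(p),p.mean(0) if len(p) else 0)
if len(p):print(jig(world("top",p,.091)).mean(0))
print("pivot",jig(world("top",[[252,203]],.063)))
cv2.imwrite("pics/crop.png",cv2.resize(im[100:250,190:390,::-1],None,fx=4,fy=4,interpolation=cv2.INTER_CUBIC))
E
```

```text
now jig [-0.2722 -0.6625  0.2381] t 0.15 F [ 0.   0.1 -1.1] open 1.0
xyz [ 0.512  -0.2732  0.0384] rot [-1.300e-03 -6.000e-04 -9.785e-01]
now jig [-0.2722 -0.6625  0.2381] t 0.15 F [ 0.   0.1 -1.1] open 1.0
xyz [ 0.5176 -0.2813  0.1744] rot [-1.300e-03 -6.000e-04 -9.785e-01]
[ 0.61050748 -0.11274836  0.2       ]
dark min 42
black 26 [222.76923077 195.57692308]
[-0.11609037  0.14843417  0.091     ]
pivot [[-0.11810654  0.07483628  0.063     ]]
```

View pics/crop.png

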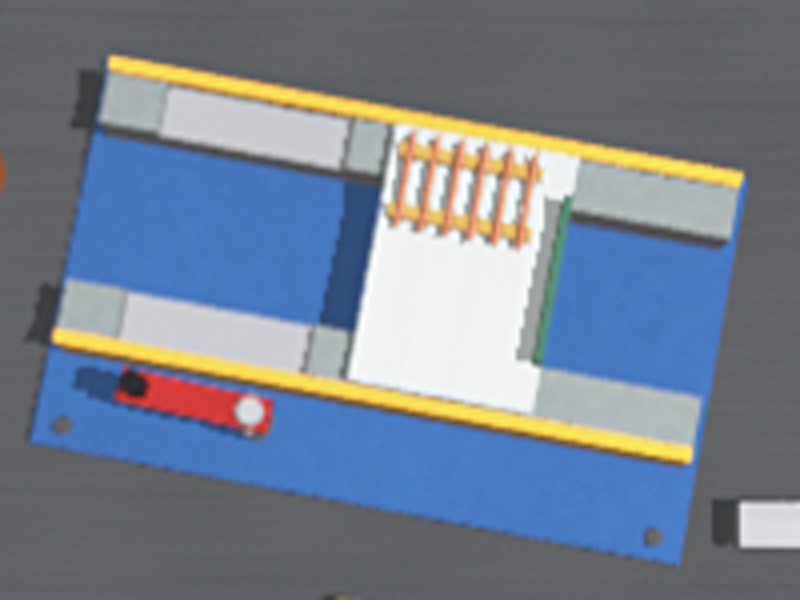

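The crop confirms the layout. The lip is at crop (555,280), board included, and its rear face is at jig y of about -0.103. The peg is at crop (132,382), which is jig (-0.116, 0.148), and the pivot at (249,411) matches the stated position. Approaching now.

Request:
carry_out([
  {"rot": [0,0,-0.12],"xyz": [0.032,-0.017,0],"grip": 110},
  {"rot": [0,0,-0.24],"xyz": [0.064,-0.034,0],"grip": 110},
  {"rot": [0,0,-0.36],"xyz": [0.096,-0.051,0],"grip": 110},
  {"rot": [0,0,-0.48],"xyz": [0.128,-0.068,0],"grip": 110},
  {"rot": [0,0,-0.6],"xyz": [0.16,-0.085,0],"grip": 110},
  {"rot": [0,0,-0.72],"xyz": [0.192,-0.102,0],"grip": 110},
  {"rot": [0,0,-0.84],"xyz": [0.224,-0.119,0],"grip": 110},
  {"rot": [0,0,-0.96],"xyz": [0.256,-0.136,0],"grip": 110},
])

```text
clock: 0.87
tool_pos: [0.4335, -0.3412, 0.2388]
eef_rot: [0.77, 0.638, -0.0, 0.0]
contact_force: [0.8, 0.0, 0.2]
opening: 0.565
finger_force: 0.0
```

```bash
python3 -c "
from h import *
to([0,-.15,.16])"
```

```text
now jig [-0.1349 -0.4056  0.2388] t 0.8667 F [0.8 0.  0.2] open 0.57
xyz [0.2573 0.1317 0.0787] rot [-0.      0.0003 -0.0128]
```

Request:
carry_out([
  {"rot": [0,0,-0.015],"xyz": [0.035,0.018,0.01],"grip": 110},
  {"rot": [0,0,-0.015],"xyz": [0.07,0.036,0.02],"grip": 110},
  {"rot": [0,0,-0.015],"xyz": [0.105,0.054,0.03],"grip": 110},
  {"rot": [0,0,-0.015],"xyz": [0.14,0.072,0.04],"grip": 110},
  {"rot": [0,0,-0.015],"xyz": [0.175,0.09,0.05],"grip": 110},
  {"rot": [0,0,-0.015],"xyz": [0.21,0.108,0.06],"grip": 110},
  {"rot": [0,0,-0.015],"xyz": [0.245,0.126,0.07],"grip": 110},
  {"rot": [0,0,-0.015],"xyz": [0.256,0.132,0.079],"grip": 110},
])

```text
clock: 1.53
tool_pos: [0.615, -0.1083, 0.1594]
eef_rot: [0.764, 0.645, 0.003, -0.001]
contact_force: [0.4, 0.3, -0.3]
opening: 0.567
finger_force: 0.0
```

```bash
python3 -c "
from h import *
to([0,-.145,.062])"
```

```text
now jig [ 0.0037 -0.1448  0.1594] t 1.5333 F [ 0.4  0.3 -0.3] open 0.57
xyz [-0.0008 -0.004   0.0974] rot [ 0.003  -0.0062  0.0044]
```

Request:
carry_out([
  {"rot": [0,0,0],"xyz": [0,-0.003,0.03],"grip": 110},
  {"rot": [0,0,0],"xyz": [0,-0.003,0.06],"grip": 110},
  {"rot": [0,0,0],"xyz": [0,-0.003,0.085],"grip": 110},
  {"rot": [0,0,0],"xyz": [0,-0.003,0.097],"grip": 110},
  {"rot": [0,0,0],"xyz": [0,-0.003,0.097],"grip": 110},
  {"rot": [0,0,0],"xyz": [0,-0.003,0.097],"grip": 110},
])

```text
clock: 2.03
tool_pos: [0.6083, -0.1162, 0.0628]
eef_rot: [0.767, 0.642, -0.0, -0.0]
contact_force: [0.4, 0.4, 1.2]
opening: 0.569
finger_force: 0.0
```

```bash
python3 -c "
from h import *
to([0,-.112,.062])"
```

```text
now jig [-0.0016 -0.1538  0.0628] t 2.0333 F [0.4 0.4 1.2] open 0.57
xyz [0.0418 0.0015 0.0008] rot [-0.0002  0.0001 -0.0038]
```

Request:
carry_out([
  {"rot": [0,0,0],"xyz": [0.012,0.001,0],"grip": 110},
  {"rot": [0,0,0],"xyz": [0.024,0.001,0],"grip": 110},
  {"rot": [0,0,0],"xyz": [0.034,0.001,0],"grip": 110},
  {"rot": [0,0,0],"xyz": [0.038,0.001,0],"grip": 110},
  {"rot": [0,0,0],"xyz": [0.042,0.001,0],"grip": 110},
  {"rot": [0,0,0],"xyz": [0.046,0.001,0],"grip": 110},
  {"rot": [0,0,0],"xyz": [0.05,0.001,0],"grip": 110},
  {"rot": [0,0,0],"xyz": [0.054,0.001,0],"grip": 110},
])

```text
clock: 2.7
tool_pos: [0.6187, -0.0658, 0.0634]
eef_rot: [0.768, 0.641, -0.001, 0.002]
contact_force: [-0.9, -5.3, 3.3]
opening: 0.571
finger_force: 2.7
```

```bash
python3 -c "
from h import *
to([0,.02,.062]);F=r.get_state()['contact_force'];print(F@JX,F@JY)"
```

```text
now jig [-1.000e-04 -1.023e-01  6.340e-02] t 2.7 F [-0.9 -5.3  3.3] open 0.57
xyz [ 0.1223 -0.0006  0.0009] rot [ 0.0007  0.0041 -0.0056]
0.007647706437507152 -5.346845025706707
```

Request:
carry_out([
  {"rot": [0,0,0],"xyz": [0.007,0,0],"grip": 110},
  {"rot": [0,0,0],"xyz": [0.014,0,0],"grip": 110},
  {"rot": [0,0,0],"xyz": [0.021,0,0],"grip": 110},
  {"rot": [0,0,0],"xyz": [0.028,0,0],"grip": 110},
  {"rot": [0,0,0],"xyz": [0.035,0,0],"grip": 110},
  {"rot": [0,0,0],"xyz": [0.042,0,0],"grip": 110},
  {"rot": [0,0,0],"xyz": [0.049,0,0],"grip": 110},
  {"rot": [0,0,0],"xyz": [0.056,0,0],"grip": 110},
])

```text
clock: 3.37
tool_pos: [0.6285, -0.0106, 0.0633]
eef_rot: [0.768, 0.641, -0.001, 0.002]
contact_force: [-1.2, -5.6, 3.7]
opening: 0.568
finger_force: 2.7
```

Run:
```python
from h import *
to([0,.02,.062]);F=r.get_state()['contact_force'];print(F@JX,F@JY)
cv2.imwrite("pics/side1.png",cv2.resize(r.snapshot("side")[120:310,130:390,::-1],None,fx=3,fy=3))
```

```text
now jig [ 0.0001 -0.0463  0.0633] t 3.3667 F [-1.2 -5.6  3.7] open 0.57
xyz [ 0.0663 -0.0005  0.001 ] rot [ 0.0005  0.0042 -0.0056]
-0.1828241750429591 -5.695639410493572
```

View pics/side1.png

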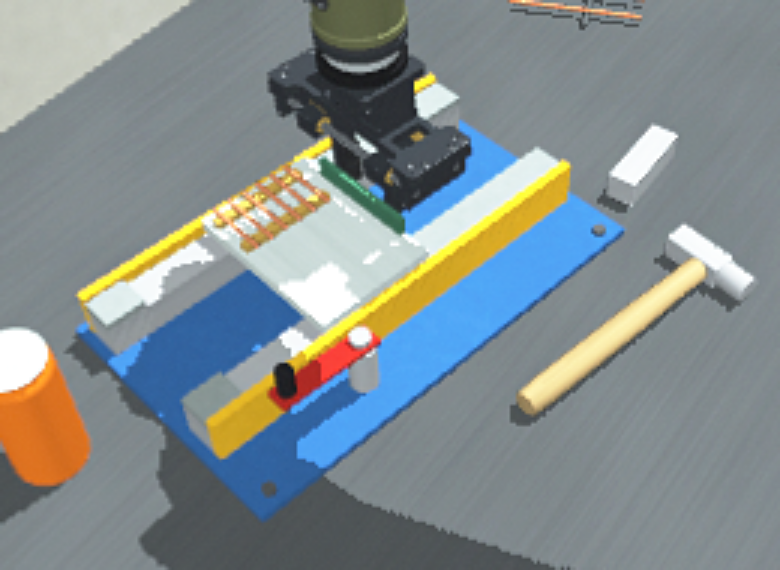

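The board is sliding straight. The lip is at crop (360,195) with the gripper behind it, and the latch is still open. Continuing.

Request:
carry_out([
  {"rot": [0,0,0],"xyz": [0.006,0,0],"grip": 110},
  {"rot": [0,0,0],"xyz": [0.012,0,0],"grip": 110},
  {"rot": [0,0,0],"xyz": [0.018,0,0],"grip": 110},
  {"rot": [0,0,0],"xyz": [0.024,0,0],"grip": 110},
  {"rot": [0,0,0],"xyz": [0.03,0,0],"grip": 110},
  {"rot": [0,0,0],"xyz": [0.036,0,0],"grip": 110},
  {"rot": [0,0,0],"xyz": [0.042,0,0],"grip": 110},
  {"rot": [0,0,0],"xyz": [0.048,0,0],"grip": 110},
])

```text
clock: 4.08
tool_pos: [0.6367, 0.0384, 0.0626]
eef_rot: [0.767, 0.641, -0.001, 0.0]
contact_force: [-0.3, -1.6, -0.8]
opening: 0.568
finger_force: 1.1
```

Run:
```python
from h import *
to([0,.035,.062]);F=r.get_state()['contact_force'];print(F@JX,F@JY)
h=hsv(r.snapshot("top"));g=mask(h,(60,100,30),(90,255,255));g[:100]=0;g[250:]=0;g[:,:200]=0;g[:,400:]=0
p=pix(g);print(len(p))
for z in(.078,.082):
    q=np.array([w2j(a) for a in world("top",p,z)]);print(np.median(q,0),q.min(0),q.max(0))
```

```text
now jig [-0.0003  0.0034  0.0626] t 4.0833 F [-0.3 -1.6 -0.8] open 0.57
xyz [0.0316 0.0002 0.0005] rot [-0.0006  0.0017 -0.0048]
0.0006130318571408607 -1.6302789867768126
0Traceback (most recent call last):
  File "<stdin>", line 6, in <module>
  File "h.py", line 6, in world
    u=cv2.undistortPoints(np.array(px,float).reshape(-1,1,2),K,c['distortion']).reshape(-1,2)
      ~~~~~~~~~~~~~~~~~~~^^^^^^^^^^^^^^^^^^^^^^^^^^^^^^^^^^^^^^^^^^^^^^^^^^^^^^
cv2.error: OpenCV(4.12.0) /io/opencv/modules/calib3d/src/undistort.dispatch.cpp:347: error: (-215:Assertion failed) CV_IS_MAT(_src) && CV_IS_MAT(_dst) && (_src->rows == 1 || _src->cols == 1) && (_dst->rows == 1 || _dst->cols == 1) && _src->cols + _src->rows - 1 == _dst->rows + _dst->cols - 1 && (CV_MAT_TYPE(_src->type) == CV_32FC2 || CV_MAT_TYPE(_src->type) == CV_64FC2) && (CV_MAT_TYPE(_dst->type) == CV_32FC2 || CV_MAT_TYPE(_dst->type) == CV_64FC2) in function 'cvUndistortPointsInternal'
```

Request:
carry_out([
  {"rot": [0,0,0],"xyz": [0.003,0,0],"grip": 110},
  {"rot": [0,0,0],"xyz": [0.006,0,0],"grip": 110},
  {"rot": [0,0,0],"xyz": [0.009,0,0],"grip": 110},
  {"rot": [0,0,0],"xyz": [0.012,0,0],"grip": 110},
  {"rot": [0,0,0],"xyz": [0.015,0,0],"grip": 110},
  {"rot": [0,0,0],"xyz": [0.018,0,0],"grip": 110},
  {"rot": [0,0,0],"xyz": [0.021,0,0],"grip": 110},
  {"rot": [0,0,0],"xyz": [0.024,0,0],"grip": 110},
])

```text
clock: 4.8
tool_pos: [0.6412, 0.0633, 0.0627]
eef_rot: [0.767, 0.642, -0.0, -0.0]
contact_force: [-0.3, -1.8, -1.3]
opening: 0.57
finger_force: 1.2
```

Run:
```python
from h import *
to([0,.035,.062]);F=r.get_state()['contact_force'];print(F@JX,F@JY)
cv2.imwrite("pics/side2.png",cv2.resize(r.snapshot("side")[120:310,130:390,::-1],None,fx=3,fy=3))
```

```text
now jig [-0.0001  0.0287  0.0627] t 4.8 F [-0.3 -1.8 -1.3] open 0.57
xyz [0.0063 0.0001 0.0007] rot [-0.0001  0.0001 -0.0034]
0.05392366128730523 -1.8134404594264941
```

View pics/side2.png

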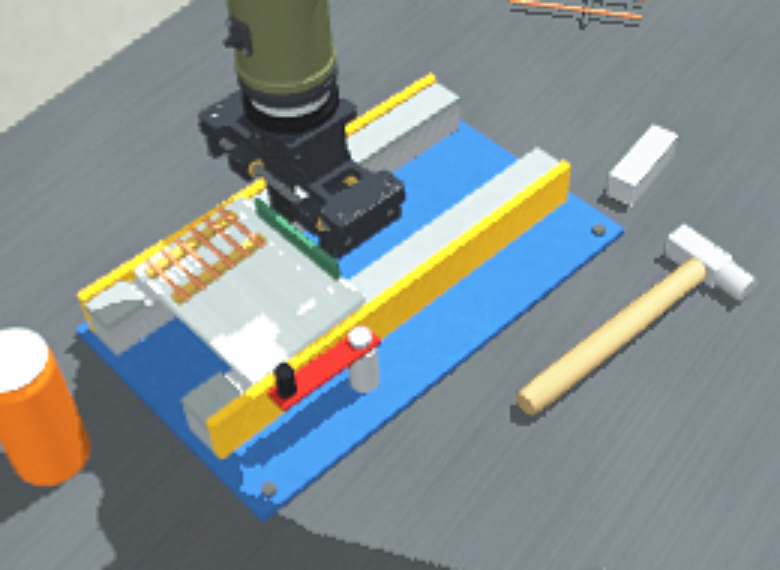

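The board's front has dipped: its front edge is near crop (190,310), below the far rail end. The rear is still up. Pushing on in small steps.

Request:
carry_out([
  {"rot": [0,0,0],"xyz": [0.002,0,0],"grip": 110},
  {"rot": [0,0,0],"xyz": [0.004,0,0],"grip": 110},
  {"rot": [0,0,0],"xyz": [0.006,0,0],"grip": 110},
  {"rot": [0,0,0],"xyz": [0.008,0,0],"grip": 110},
  {"rot": [0,0,0],"xyz": [0.008,0,0],"grip": 110},
])

```text
clock: 5.27
tool_pos: [0.6429, 0.0716, 0.0628]
eef_rot: [0.767, 0.642, 0.0, -0.0]
contact_force: [-0.5, -1.1, -0.7]
opening: 0.565
finger_force: 0.6
```

Run:
```python
from h import *
to([0,.035,.062]);F=r.get_state()['contact_force'];print(F@JX,F@JY)
```

```text
now jig [0.0001 0.0372 0.0628] t 5.2667 F [-0.5 -1.1 -0.7] open 0.57
xyz [-0.0022 -0.      0.0008] rot [ 0.0004 -0.0008 -0.003 ]
-0.2687684165937747 -1.1174480434418201
```

Request:
carry_out([
  {"rot": [0,0,0],"xyz": [0.001,0,0],"grip": 110},
  {"rot": [0,0,0],"xyz": [0.002,0,0],"grip": 110},
  {"rot": [0,0,0],"xyz": [0.003,0,0],"grip": 110},
])

```text
clock: 5.52
tool_pos: [0.6432, 0.0732, 0.0628]
eef_rot: [0.767, 0.642, -0.0, 0.0]
contact_force: [-0.5, -2.8, 0.4]
opening: 0.568
finger_force: 1.7
```

Run:
```python
from h import *
to([0,.035,.062]);F=r.get_state()['contact_force'];print(F@JX,F@JY)
cv2.imwrite("pics/side3.png",cv2.resize(r.snapshot("side")[120:310,130:390,::-1],None,fx=3,fy=3))
```

```text
now jig [0.0001 0.0388 0.0628] t 5.5167 F [-0.5 -2.8  0.4] open 0.57
xyz [-0.0038 -0.0001  0.0008] rot [ 0.0002  0.0008 -0.0039]
0.030880901487418132 -2.8771624512569742
```

View pics/side3.png

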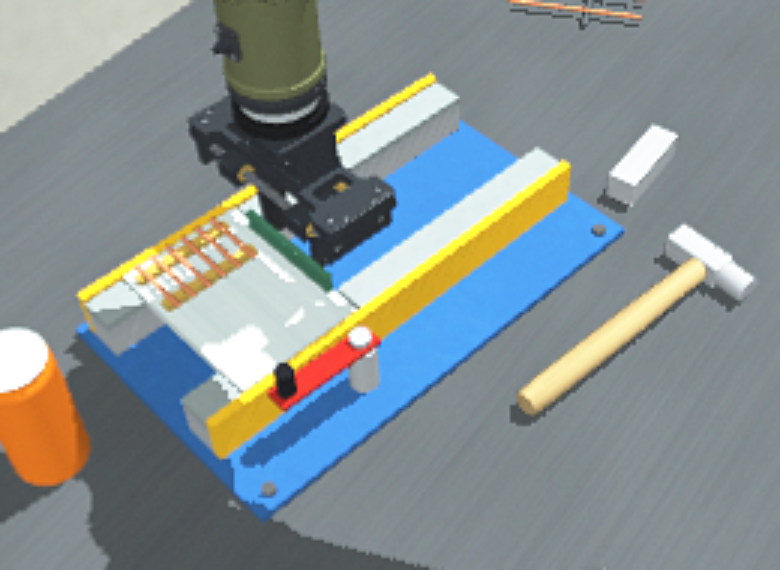

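The rear now sits lower: the lip top is at crop (290,250) and the step shows at the rear corner, about (348,300). I'll push gently a little more to feel for the end stop.

Request:
carry_out([
  {"rot": [0,0,0],"xyz": [0.001,0,0],"grip": 110},
  {"rot": [0,0,0],"xyz": [0.002,0,0],"grip": 110},
  {"rot": [0,0,0],"xyz": [0.002,0,0],"grip": 110},
])

```text
clock: 5.82
tool_pos: [0.6433, 0.0734, 0.0628]
eef_rot: [0.767, 0.642, -0.001, 0.001]
contact_force: [-1.3, -6.9, 1.9]
opening: 0.568
finger_force: 3.3
```

Run:
```python
from h import *
to([0,.035,.062]);F=r.get_state()['contact_force'];print(F@JX,F@JY)
```

```text
now jig [0.0002 0.039  0.0628] t 5.8167 F [-1.3 -6.9  1.9] open 0.57
xyz [-0.004  -0.0002  0.0008] rot [-0.0002  0.0036 -0.0044]
-0.06926854773093008 -6.976463208544581
```

Request:
carry_out([
  {"rot": [0,0,0],"xyz": [-0.015,0,0],"grip": 110},
  {"rot": [0,0,0],"xyz": [-0.035,0,0],"grip": 150},
  {"rot": [0,0,0],"xyz": [-0.045,0,-0.02],"grip": 255},
  {"rot": [0,0,0],"xyz": [-0.045,0,-0.055],"grip": 255},
  {"rot": [0,0,0],"xyz": [-0.06,-0.03,-0.09],"grip": 255},
  {"rot": [0,0,0],"xyz": [-0.08,-0.06,-0.12],"grip": 255},
  {"rot": [0,0,0],"xyz": [-0.1,-0.09,-0.12],"grip": 255},
  {"rot": [0,0,0],"xyz": [-0.1,-0.1,-0.12],"grip": 255},
])

```text
clock: 6.48
tool_pos: [0.5238, -0.008, 0.1849]
eef_rot: [0.768, 0.641, -0.001, 0.001]
contact_force: [-0.9, -0.5, 0.1]
opening: 0.066
finger_force: 0.0
```

Run:
```python
from h import *
to([-.15,.145,.18])
def P(cam):
    im=r.snapshot(cam);h=hsv(im);g=mask(h,(60,100,30),(90,255,255))
    roi=np.zeros_like(g)
    if cam=="top": roi[100:250,200:400]=255
    else: roi[130:260,180:320]=255
    return im,pix(g&roi)
for cam in("top","side"):
    im,p=P(cam);print(cam,len(p),p.min(0) if len(p) else 0,p.max(0) if len(p) else 0)
    if len(p):
        for z in(.074,.082):
            q=np.array([w2j(a) for a in world(cam,p,z)]);print(z,np.median(q,0).round(4),q.min(0).round(4),q.max(0).round(4))
    if cam=="side": cv2.imwrite("pics/side4.png",cv2.resize(im[150:270,130:310,::-1],None,fx=4,fy=4))
```

```text
now jig [-0.1035 -0.0618  0.1849] t 6.4833 F [-0.9 -0.5  0.1] open 0.07
xyz [ 0.2065 -0.0478  0.0045] rot [ 0.0004  0.0018 -0.0063]
top 23 [265 140] [273 178]
0.074 [0.0137 0.0532 0.074 ] [-0.0498  0.0518  0.074 ] [0.051  0.0542 0.074 ]
0.082 [0.0122 0.0527 0.082 ] [-0.0509  0.0512  0.082 ] [0.0492 0.0537 0.082 ]
side 156 [212 190] [239 216]
0.074 [-0.0091  0.0576  0.074 ] [-0.066   0.0513  0.074 ] [0.0524 0.0641 0.074 ]
0.082 [-0.0155  0.0617  0.082 ] [-0.0717  0.0554  0.082 ] [0.0454 0.0681 0.082 ]
```

View pics/side4.png

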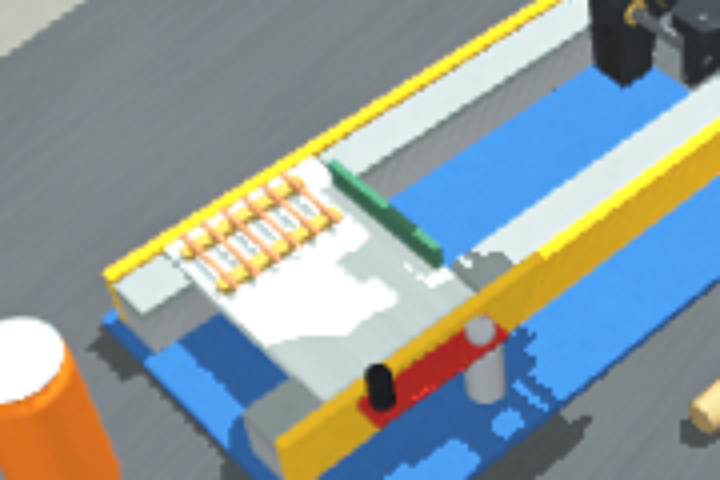

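The board is seated flat in the notch: the step shows behind the rear edge, and from the top view the lip's rear face is at jig y of about 0.0505, so the board's centre is at about 0.110. The latch is still open, with the peg at crop (378,385). Moving to the outer side of the peg.

Request:
carry_out([
  {"rot": [0,0,-0.005],"xyz": [0.035,-0.012,0],"grip": 255},
  {"rot": [0,0,-0.005],"xyz": [0.07,-0.024,0],"grip": 255},
  {"rot": [0,0,-0.005],"xyz": [0.105,-0.036,0],"grip": 255},
  {"rot": [0,0,-0.005],"xyz": [0.14,-0.048,0],"grip": 255},
  {"rot": [0,0,-0.005],"xyz": [0.175,-0.056,0.02],"grip": 255},
  {"rot": [0,0,-0.005],"xyz": [0.2,-0.057,0.05],"grip": 255},
  {"rot": [0,0,-0.005],"xyz": [0.209,-0.057,0.08],"grip": 255},
  {"rot": [0,0,-0.005],"xyz": [0.209,-0.057,0.08],"grip": 255},
])

```text
clock: 7.25
tool_pos: [0.5061, 0.2156, 0.098]
eef_rot: [0.763, 0.646, -0.001, -0.002]
contact_force: [-0.2, -0.1, -1.1]
opening: 0.003
finger_force: 0.0
```

Run:
```python
from h import *
to([-.16,.148,.070]);print(r.get_state()['q'].round(2))
```

```text
now jig [-0.1595  0.1554  0.098 ] t 7.25 F [-0.2 -0.1 -1.1] open 0.0
xyz [-0.0075 -0.0004  0.028 ] rot [-0.0057 -0.0009  0.0083]
[-0.34  0.81 -0.24  1.9   0.37  0.48 -1.01]
```

Request:
carry_out([
  {"rot": [0,0,0.008],"xyz": [-0.007,0,0.014],"grip": 255},
  {"rot": [0,0,0.008],"xyz": [-0.007,0,0.027],"grip": 255},
  {"rot": [0,0,0.008],"xyz": [-0.007,0,0.027],"grip": 255},
  {"rot": [0,0,0.008],"xyz": [-0.007,0,0.027],"grip": 255},
])

```text
clock: 7.58
tool_pos: [0.5077, 0.2038, 0.0761]
eef_rot: [0.768, 0.64, 0.0, -0.0]
contact_force: [0.3, 0.1, -0.5]
opening: 0.005
finger_force: 0.0
```

```bash
cat >> h.py <<'E'
def latch(ths,d=.025):
    s=r.get_state();R0=R.from_quat(s['eef_rot'])
    for t in ths:
        g=[-.118+.075*np.sin(t)-d*np.cos(t),.075+.075*np.cos(t)+d*np.sin(t),.070]
        print(round(t,2),R0.inv().apply(j2w(g)-s['tool_pos']).round(4),(R0.inv()*R.from_euler('z',-t)*R.from_matrix(np.c_[JY,JX,[0,0,-1]])).as_rotvec().round(3))
E
python3 - <<'E'
from h import *
to([-.16,.148,.070]);latch(np.arange(0,.71,.1))
E
```

```text
now jig [-0.1559  0.144   0.0761] t 7.5833 F [ 0.3  0.1 -0.5] open 0.0
xyz [ 0.0039 -0.0042  0.0061] rot [ 0.0004 -0.0006 -0.0072]
0.0 [0.006  0.0128 0.0061] [ 0.    -0.001 -0.007]
0.1 [0.0082 0.0204 0.0061] [ 0.    -0.001  0.093]
0.2 [0.0096 0.0282 0.0061] [ 0.    -0.001  0.193]
0.3 [0.0102 0.0361 0.0061] [ 0.    -0.001  0.293]
0.4 [0.0101 0.044  0.0061] [ 0.    -0.001  0.393]
0.5 [0.0091 0.0518 0.0061] [ 0.    -0.001  0.493]
0.6 [0.0074 0.0595 0.0061] [ 0.    -0.001  0.593]
0.7 [0.0049 0.067  0.0061] [ 0.    -0.001  0.693]
```

Request:
carry_out([
  {"rot": [0,0,0],"xyz": [0.005,0.006,0.004],"grip": 255},
  {"rot": [0,0,0],"xyz": [0.006,0.013,0.004],"grip": 255},
  {"rot": [0,0,0.09],"xyz": [0.008,0.02,0.004],"grip": 255},
  {"rot": [0,0,0.19],"xyz": [0.0095,0.028,0.004],"grip": 255},
  {"rot": [0,0,0.29],"xyz": [0.01,0.036,0.004],"grip": 255},
  {"rot": [0,0,0.39],"xyz": [0.01,0.044,0.004],"grip": 255},
  {"rot": [0,0,0.49],"xyz": [0.009,0.052,0.004],"grip": 255},
  {"rot": [0,0,0.49],"xyz": [0.009,0.052,0.004],"grip": 255},
])

```text
clock: 8.25
tool_pos: [0.5626, 0.2032, 0.0726]
eef_rot: [0.901, 0.433, 0.002, 0.0]
contact_force: [0.6, -0.9, 0.9]
opening: 0.002
finger_force: 0.0
```

Run:
```python
from h import *
to([-.16,.148,.070]);latch(np.arange(.5,1.21,.1))
cv2.imwrite("pics/side5.png",cv2.resize(r.snapshot("side")[120:310,130:390,::-1],None,fx=3,fy=3))
```

```text
now jig [-0.1017  0.153   0.0726] t 8.25 F [ 0.6 -0.9  0.9] open 0.0
xyz [-0.0323 -0.0487  0.0024] rot [ 0.0029 -0.0024 -0.5006]
0.5 [-0.0012 -0.0019  0.0026] [ 0.002 -0.003 -0.001]
0.6 [0.0009 0.0057 0.0026] [ 0.002 -0.003  0.099]
0.7 [0.0022 0.0135 0.0026] [ 0.002 -0.003  0.199]
0.8 [0.0028 0.0214 0.0027] [ 0.002 -0.003  0.299]
0.9 [0.0026 0.0293 0.0027] [ 0.002 -0.003  0.399]
1.0 [0.0016 0.0371 0.0027] [ 0.001 -0.003  0.499]
1.1 [-0.0002  0.0448  0.0027] [ 0.001 -0.004  0.599]
1.2 [-0.0027  0.0523  0.0027] [ 0.001 -0.004  0.699]
```

View pics/side5.png

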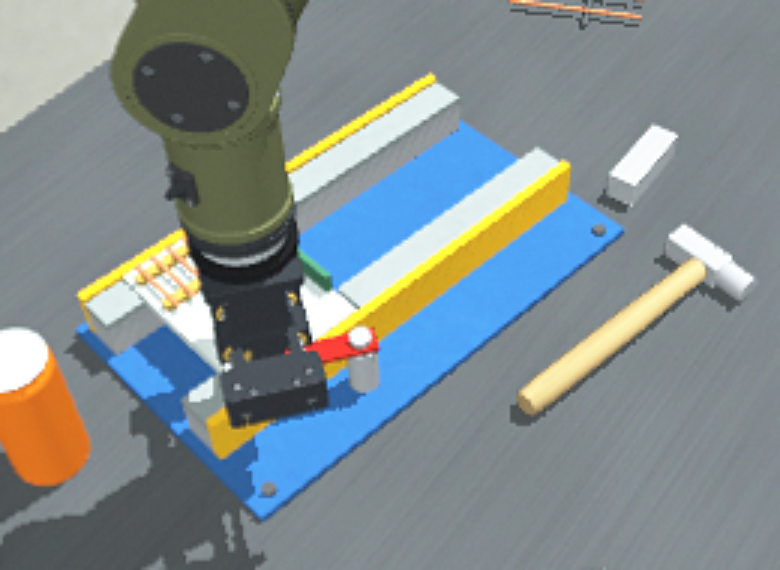

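The latch, red bar at crop (345,345), is turning with the tool. Continuing the arc.

Request:
carry_out([
  {"rot": [0,0,0.1],"xyz": [0.001,0.006,0.001],"grip": 255},
  {"rot": [0,0,0.2],"xyz": [0.002,0.0135,0.001],"grip": 255},
  {"rot": [0,0,0.3],"xyz": [0.003,0.0215,0.001],"grip": 255},
  {"rot": [0,0,0.4],"xyz": [0.0025,0.0295,0.001],"grip": 255},
  {"rot": [0,0,0.5],"xyz": [0.0015,0.037,0.001],"grip": 255},
  {"rot": [0,0,0.6],"xyz": [0,0.045,0.001],"grip": 255},
  {"rot": [0,0,0.7],"xyz": [-0.0025,0.0525,0.001],"grip": 255},
  {"rot": [0,0,0.7],"xyz": [-0.0025,0.0525,0.001],"grip": 255},
])

```text
clock: 8.97
tool_pos: [0.6006, 0.1678, 0.0712]
eef_rot: [0.995, 0.1, 0.001, 0.0]
contact_force: [1.0, -0.2, -0.0]
opening: 0.002
finger_force: 0.0
```

Run:
```python
from h import *
to([-.16,.148,.070]);latch([1.2,1.3,1.4,1.5,1.57,1.6])
```

```text
now jig [-0.0581  0.1246  0.0712] t 8.9667 F [ 1.  -0.2 -0. ] open 0.0
xyz [-0.0863 -0.0589  0.001 ] rot [ 0.0017 -0.0012 -1.1979]
1.2 [ 0.0012 -0.0004  0.0012] [ 0.001 -0.002  0.002]
1.3 [0.0033 0.0072 0.0012] [ 0.001 -0.002  0.102]
1.4 [0.0047 0.015  0.0012] [ 0.001 -0.002  0.202]
1.5 [0.0052 0.0228 0.0013] [ 0.    -0.002  0.302]
1.57 [0.0051 0.0284 0.0013] [ 0.    -0.002  0.372]
1.6 [0.005  0.0307 0.0013] [ 0.    -0.002  0.402]
```

Request:
carry_out([
  {"rot": [0,0,0.1],"xyz": [0.003,0.007,0],"grip": 255},
  {"rot": [0,0,0.2],"xyz": [0.0045,0.015,0],"grip": 255},
  {"rot": [0,0,0.3],"xyz": [0.005,0.0225,0],"grip": 255},
  {"rot": [0,0,0.35],"xyz": [0.005,0.026,0],"grip": 255},
  {"rot": [0,0,0.37],"xyz": [0.005,0.028,0],"grip": 255},
  {"rot": [0,0,0.37],"xyz": [0.005,0.029,0],"grip": 255},
  {"rot": [0,0,0.37],"xyz": [0.005,0.029,0],"grip": 255},
])

```text
clock: 9.55
tool_pos: [0.6099, 0.1419, 0.0709]
eef_rot: [0.997, -0.083, -0.0, -0.0]
contact_force: [0.4, 0.0, 0.7]
opening: 0.006
finger_force: 0.1
```

Run:
```python
from h import *
to([-.16,.148,.070]);latch([1.57])
```

```text
now jig [-0.0446  0.1007  0.0709] t 9.55 F [0.4 0.  0.7] open 0.01
xyz [-0.115  -0.0482  0.0009] rot [-6.0000e-04 -2.0000e-04 -1.5629e+00]
1.57 [0.0016 0.0006 0.0009] [-0.001  0.     0.007]
```

Request:
carry_out([
  {"rot": [0,0,0],"xyz": [0,0.0015,0],"grip": 255},
  {"rot": [0,0,0],"xyz": [0,0.003,0],"grip": 255},
  {"rot": [0,0,0],"xyz": [0,0.003,0],"grip": 255},
])

```text
clock: 9.8
tool_pos: [0.6095, 0.1382, 0.0708]
eef_rot: [0.996, -0.084, -0.0, 0.0]
contact_force: [0.5, 1.3, -0.0]
opening: 0.004
finger_force: 0.4
```

Run:
```python
from h import *
to([-.16,.148,.070])
cv2.imwrite("pics/side6.png",cv2.resize(r.snapshot("side")[120:310,130:390,::-1],None,fx=3,fy=3))
```

```text
now jig [-0.0444  0.097   0.0708] t 9.8 F [ 0.5  1.3 -0. ] open 0.0
xyz [-0.1154 -0.0516  0.0008] rot [ 0.0000e+00  1.0000e-04 -1.5656e+00]
```

View pics/side6.png

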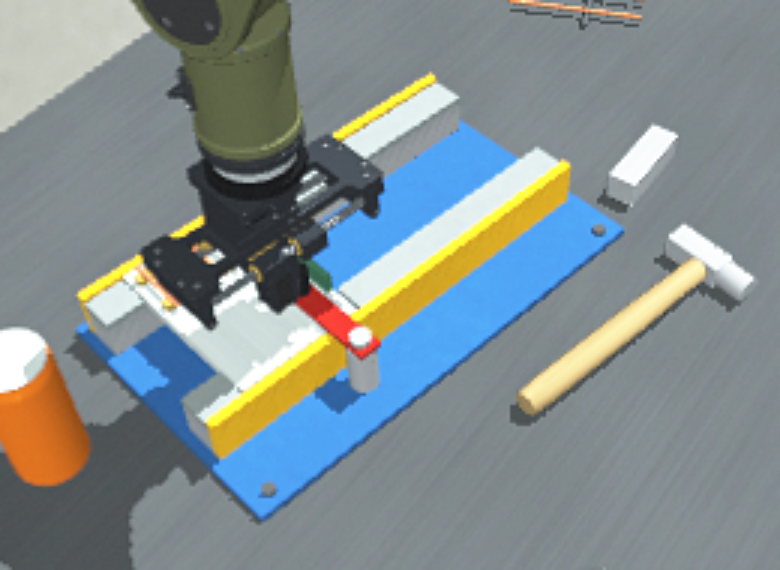

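The red bar, crop (335,320), now points across the board and is nearly at its end stop. Pushing a bit more to feel the stop.

Request:
carry_out([
  {"rot": [0,0,0],"xyz": [0,0.002,0],"grip": 255},
  {"rot": [0,0,0],"xyz": [0,0.003,0],"grip": 255},
  {"rot": [0,0,0],"xyz": [0,0.004,0],"grip": 255},
  {"rot": [0,0,0],"xyz": [0,0.004,0],"grip": 255},
])

```text
clock: 10.18
tool_pos: [0.6093, 0.1377, 0.0708]
eef_rot: [0.997, -0.083, 0.001, -0.002]
contact_force: [1.3, 6.3, -0.2]
opening: 0.002
finger_force: 3.0
```

End stop felt: 6 N with almost no motion. Backing off and lifting clear.

Request:
carry_out([
  {"rot": [0,0,0],"xyz": [0,-0.01,0],"grip": 255},
  {"rot": [0,0,0],"xyz": [0,-0.02,-0.005],"grip": 255},
  {"rot": [0,0,0],"xyz": [0,-0.025,-0.035],"grip": 255},
  {"rot": [0,0,0],"xyz": [0,-0.025,-0.07],"grip": 255},
  {"rot": [0,0,0],"xyz": [-0.01,-0.03,-0.105],"grip": 255},
  {"rot": [0,0,0],"xyz": [-0.045,-0.03,-0.12],"grip": 255},
  {"rot": [0,0,0],"xyz": [-0.08,-0.03,-0.12],"grip": 255},
  {"rot": [0,0,0],"xyz": [-0.08,-0.03,-0.12],"grip": 255},
])

```text
clock: 10.85
tool_pos: [0.5266, 0.1791, 0.1912]
eef_rot: [0.997, -0.082, -0.005, 0.001]
contact_force: [-0.3, -0.4, -1.1]
opening: 0.001
finger_force: 0.0
```

Run:
```python
from h import *
to([0,0,.2])
cv2.imwrite("pics/side7.png",cv2.resize(r.snapshot("side")[120:310,130:390,::-1],None,fx=3,fy=3))
```

```text
now jig [-0.133   0.123   0.1912] t 10.85 F [-0.3 -0.4 -1.1] open 0.0
xyz [ 0.1318  0.1241 -0.0098] rot [-0.0058  0.0089 -1.5623]
```

View pics/side7.png

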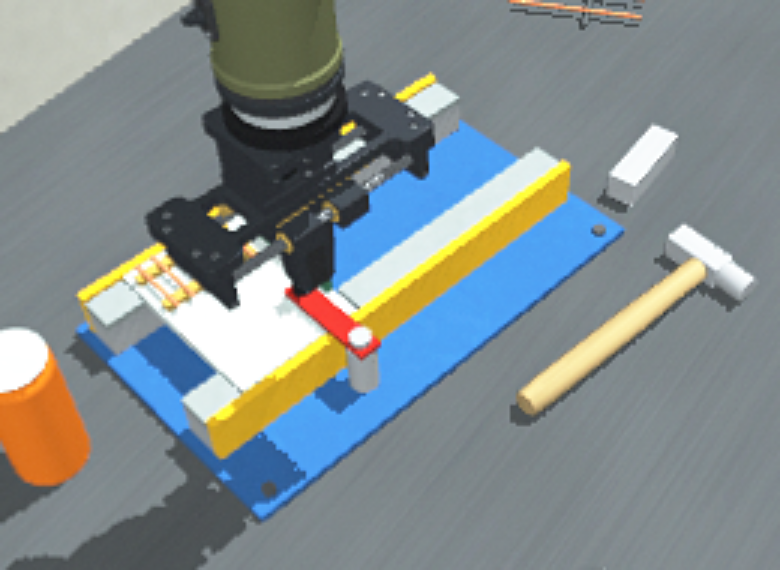

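The bar, crop (335,320), is across the board and the tool is 0.19 m up, clear of everything. The can, hammer and block are where they stood. Handing in.

```bash
python3 -c "
from plant import r
print(r.finish_job())"
```

```text
the job is handed in; nothing more can be done
None
```

I handed the job in at about 11 s on the robot's clock; no verdict came back. The board is in the notch (centre at about jig y 110 mm), the latch is against its end stop, and the arm is clear, with the can, hammer and block left where they were.

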